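# Level the bag sealer's pouch shelf and hold it on its foot

## Robot

A 6-joint arm with a two-finger parallel gripper is mounted at the origin on a cart in front of the work surface, level with it; the furniture and walls round the work are solid. World frame = base frame: x ahead of the robot, y to its left, z up, the work surface at z = 0. Lengths are in m, angles in rad, forces in N, time in s.
With the tool pointing down it reaches from about 0.25 to 0.775 m from the base axis. Payload 4 kg.
Tool frame: the origin (TCP) lies midway between the tips of the shut fingers; the grasp point (between the pads) lies 19 mm behind it; z points along the fingers, y is the line along which they close (so a half turn about z gives the same grasp; the last joint's range is limited). The gripper opens to 85 mm and grips with 20 to 120 N. Pads are 22 mm wide; open, the fingers measure 114 mm over their backs; the gripper's body (76 mm by 85 mm) begins 54 mm behind the grasp point. The pads swing forward as they close: fully open they stand 13 mm farther back than shut.
Start: joints at [-1.312, 0.087, 1.371, -0, 1.684, -0.103], TCP at [0.195, -0.514, 0.194] pointing down, gripper open.
Joint ranges: [-3.1, 3.1], [-0.76, 2.03], [0.27, 2.55], [-1.08, 4.22], [0.17, 2.65], [-2.57, 2.57]. Speed limits (rad/s): [2.79, 2.79, 3.14, 3.14, 3.14, 3.14].

## Interface

Orientations are given as a rotation vector (axis times angle).
In Python, from bench import manip, vision, workorder, spotter gives the robot as it stands.
- The arm moves only by the tool apply_moves, never from a script. Its argument "deltas" is a list that holds one entry, the list of rows, each a list of 7 numbers: the shift along the tool's x, y, z in m, then the turn, a rotation vector about the tool's x, y, z in units of 10 degrees (1.0 is 10 degrees), then the gripper command: -1 is shut, 1 is fully open, values between are in proportion. In form: [[[x, y, z, wx, wy, wz, hand], ...]]. A call has 1 to 20 rows; each row is the pose to reach, as a shift and turn from the pose commanded when the call began, along the tool's axes at that moment; what a row does not reach only later rows make up. A row lasts 1/8 s, in which the tool goes at most 62.5 mm and 10.7 degrees, less where a joint would pass 70% of its speed; a pose out of reach is approached as far as the arm can. A call with a gripper value outside its range is refused whole. The fingers move at their own pace and stop on an object; "force" is the grip in N (left out, the last holds). Time passes only in rows, so rows that repeat a pose let the fingers close. It gives the time, the measured TCP pose, the force, the opening and the grip force at its end, in the units of the state.
- manip.get_state(): the state, without advancing time (a new reading comes with each control period).
- vision.grab_frame(name): name is "scene" or "top" or "wrist"; returns a dict with "frame" (480x640x3 uint8, blue, green, red), "range_z" (480x640 float32, m along the optical axis (not along the pixel's ray), 0 where there is no reading), "K" (3x3 intrinsics, pixels), "R" (3x3) and "t" (3): a world point X has camera coordinates R X + t; the wrist camera has in their place "T_tool_cam" (4x4, takes a point from camera to tool coordinates, whose origin is the TCP and whose axes are the flange's). Camera axes: x right, y down, z forward; pixel columns grow to the right and rows downward; lengths in m; the calibration is good to about 2 mm. A picture is of the moment at which its call begins: read the wrist's pose just before it.
- workorder.job_done(): hands the job in; it is judged then, once.
Trained networks look in a picture, given as the dict that the camera call returned (one of the last four; its "shot" number tells which), for a name from the list of things; names that differ only in an ending like _2 or _b are one class to them, and where a whole thing is asked for, a point or a joint stands for the part that bears it (a point fixed in the world has none). Each returns a list of dicts, best first, with "p" (0 to 1); they miss things now and then, are a little off and sometimes report something else, mostly with a low value. They report only what shows in the picture. A call takes as long as a camera call.
- spotter.silhouettes(picture, query): "mask" (480x640 bool, what is visible of it).
- spotter.mark_of(picture, query): "at" ([x, y, z] in m, in the coordinates of the camera as it stood for that picture, good to about 4 mm: a listed point, or the origin of a listed thing).
The state is a dict: "time": time; "q": joint angles; "qd": joint speeds; "joint_efforts": joint torques, N m; "tcp_pos": TCP position; "tcp_rot": TCP orientation; "wrist_force": force on the tool from outside, world axes, zero at the start; "wrist_torque": the same for the moment, N m; "grip_width": opening from 0.0 (shut) to 1.0 (fully open); "grip_force": force on a finger pad.
Only numpy, scipy, OpenCV 4.12 (cv2) and the standard library are available. Lean on these libraries where they do the work, as an engineer would, in place of code of your own. Each camera call takes 0.05 s, during which the arm holds its last target. There are 200 camera calls.

## Task

The sprung pouch shelf in front of the bag sealer is out of level. First press the open metal keeper strap down over the spirit level by its thumb tab until the catch snaps and holds it shut by itself, so that the level lies flat on the shelf. Then take the black flanged knob of the levelling foot, push it down so that the foot stands firmly on its steel plate, and turn it until the bubble is centred between the two lines of the vial; finish still gripping the knob and pressing it down, bubble centred, so that a colleague can tighten the lock ring. Leave the tin and the jar beside the sealer where they are.

Things in the scene. Friction and masses are not known exactly. Their poses are not given: they have to be found in the camera images.
- sealer: Fixed grey tabletop bag sealer with its shelf. Origin: on the desk (z 0) below the shelf's middle; +x to the back (housing 0.10 to 0.19, up to 0.12 high), +y left, z up; yaw 0.3 to 0.65. Pale metal shelf 170 (x) by 240 mm, top at z 0.050 when level, hinged along its back edge (x 0.090). Springs hold its front edge about 9 mm too high until pressed.
- keeper (a joint): Hinged metal strap across the spirit level, hinge line along the sealer's x on its left side. 0 = shut, 0.5 rad = open, as it starts (a light spring lifts it). At about 0.17 its nose meets the spring ball of the catch (7 to 9 N on the tab), then it drops shut and stays at about 0.015 unaided. Pushing on to 12 to 16 N makes sure and does no harm; the shelf may then give a little.
- keeper_tab (a point): Point on top of the keeper's thumb tab (22 mm along the sealer's x by 30 mm), 18 mm from its free edge; moves with the keeper. Open, about 104 mm above the desk, at (0.037, 0.047) in the sealer's frame; shut, about 80 mm above the desk at (0.036, 0.034). It can be pressed straight down from where it starts: a closed gripper's tips slide a little along the tab.
- foot_knob: Black flanged knob of the levelling foot, right front of the shelf, at (-0.062, -0.055) in the sealer's frame. Origin: middle of the flange's underside, about 74 mm above the desk at the start and 64 to 66 when pressed down. Flange 58 mm wide, 5 thick; on it the round ribbed grip, 36 mm wide, 30 tall, free all round. Fingertips may bear on the flange. Turns with about 0.1 N m.
- knob_grip (a point): Middle of the knob's ribbed grip, on its axis, 19 mm above the flange's underside.
- leveling_foot: Screw of the foot, carried by the shelf, with a rubber pad below. Right-hand thread, 12 mm a turn: turning the knob clockwise seen from above lengthens the foot and raises the shelf's front. Pushed down 8 to 11 mm from the start, the pad meets its plate; the springs push back with about 7 N at the knob, so press with 10 to 18 N. While pressed, the knob keeps its height as it turns.
- foot_plate: Steel plate 46 x 46 x 5 mm on the desk under the foot; origin below its middle. The pad must stand on it under load.
- bubble (a joint): Bubble of the spirit level (130 x 24 x 22 mm, lies along the sealer's x at y 0.06, green vial on top, two black lines). Metres from the vial's middle; + = toward the sealer = shelf's front too low, - = toward the front edge = front too high. Moves about 10 mm per rad of knob, ends at +-16.5 mm, settles in about 1 s. True only with the keeper shut and the foot pressed on its plate.
- vial_middle (a point): Top of the vial midway between its two lines, 72 mm above the desk when the shelf is level; the level's long direction is the sealer's x.
- glitter_tin: Flat round tin, 62 mm wide, 22 tall, loose on the desk right of the shelf; origin below its middle. To be left alone. Further right stands a tall fixed black cabinet (about x over 0.52 with y under 0.06): keep the arm clear of it.
- confetti_jar: Round screw-lid jar, 63 mm wide, 92 tall, loose on the desk left of the sealer; origin below its middle. To be left alone.

How it is judged:
On the way, in this order (a step that is already met when the one before it is completed fails the run):
1. the keeper is snapped shut over the spirit level and stays shut with the fingers off it (value of joint keeper below 0.05 rad and contact force between the fingers and sealer below 0.2 N), for 0.3 s.
2. the foot is pressed onto its plate by the knob (contact force between leveling_foot and foot_plate above 2 N and contact force between the fingers and foot_knob above 1 N), for 0.2 s.
At the end, for the whole second after the job is handed in: The bubble stands within 3 mm of the vial's middle, the keeper is still shut (under 0.05 rad), the foot presses on its plate with over 2 N and the fingers still hold the knob (over 1 N) (all of step 2 and value of joint bubble between -0.003 and 0.003 m and value of joint keeper below 0.05 rad); the arm keeps its last pose, push and grip.
It fails at once if the tin or the jar is shoved away (over 30 mm) (distance of any of glitter_tin, confetti_jar from where it was at the start of the episode above 0.03 m).
It also fails if it takes over 61 s, if anything falls off the work surface, if the arm or the gripper's body presses on something with over 40 N, if the wrist force passes 120 N, or if a joint passes its speed limit or range.

## Working session

There is one attempt and no reset: what is moved stays moved. The work goes in short steps, Python scripts to look and compute and a tool call to move; the robot and the scene stay as the last step left them, time stands still between calls to the robot, and variables do not carry over. Pictures are saved under pics/ and viewed, at most 10 in all, crops included, and the job is handed in when it is done.

Besides the shell and the picture viewer there is one more tool, called after ">>>" in YAML: its name, and indented under it one key for each argument. apply_moves: Moves the arm, as the interface text tells. Its arguments: {"type":"object","properties":{"deltas":{"type":"array"},"force":{"type":"number"}},"required":["deltas"]}

```bash
mkdir -p pics; cat > h.py <<'E'
import numpy as np, cv2
from scipy.spatial.transform import Rotation as Rn
from bench import manip, vision, workorder, spotter
def world(f,p,st=None):
    p=np.array(p)
    if 'T_tool_cam' in f:
        T=f['T_tool_cam']; q=T[:3,:3]@p+T[:3,3]
        return Rn.from_rotvec(st['tcp_rot']).as_matrix()@q+st['tcp_pos']
    return f['R'].T@(p-f['t'])
def marks(cam,names):
    st=manip.get_state(); f=vision.grab_frame(cam); out={}
    for n in names:
        r=spotter.mark_of(f,n)
        if r: out[n]=world(f,r[0]['at'],st); print(cam,n,out[n].round(4),round(r[0]['p'],2))
        else: print(cam,n,'none')
    return f,out
E
python3 - <<'E'
from h import *
s=manip.get_state(); print({k:np.round(v,3) for k,v in s.items()})
for c in('scene','top'):
    f,o=marks(c,['sealer','keeper_tab','knob_grip','foot_plate','vial_middle','glitter_tin','confetti_jar'])
    cv2.imwrite(f'pics/{c}0.png',f['frame'])
E
```

```text
{'time': np.float64(0.0), 'q': array([-1.312,  0.088,  1.372, -0.   ,  1.684, -0.103]), 'qd': array([-0.001,  0.   , -0.   , -0.001,  0.002,  0.001]), 'joint_efforts': array([-0.0000e+00, -3.5186e+01, -3.1327e+01, -0.0000e+00,  1.1000e-02,
        0.0000e+00]), 'tcp_pos': array([ 0.195, -0.514,  0.192]), 'tcp_rot': array([-3.088, -0.565,  0.   ]), 'wrist_force': array([-0.424, -0.09 ,  0.213]), 'wrist_torque': array([ 0.01 ,  0.009, -0.002]), 'grip_force': np.float64(0.0), 'grip_width': np.float64(0.999)}
scene sealer [0.5011 0.2755 0.001 ] 0.66
scene keeper_tab [0.4722 0.3327 0.1033] 0.79
scene knob_grip [0.5232 0.2026 0.0936] 0.94
scene foot_plate none
scene vial_middle [0.4357 0.2826 0.0792] 0.79
scene glitter_tin [ 0.6731  0.2058 -0.0028] 0.85
scene confetti_jar [ 0.377   0.4774 -0.0026] 0.57
top sealer [0.497  0.2747 0.0012] 0.57
top keeper_tab [0.472  0.3274 0.1025] 0.67
top knob_grip [0.524  0.1977 0.0952] 0.96
top foot_plate none
top vial_middle [0.4352 0.2817 0.0779] 0.92
top glitter_tin [0.6697 0.203  0.0043] 0.58
top confetti_jar [ 0.3782  0.4722 -0.0005] 0.68
```

View pics/top0.png

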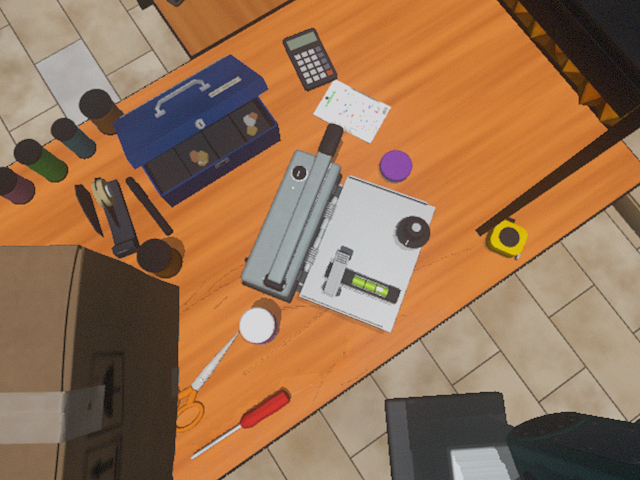

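View pics/scene0.png

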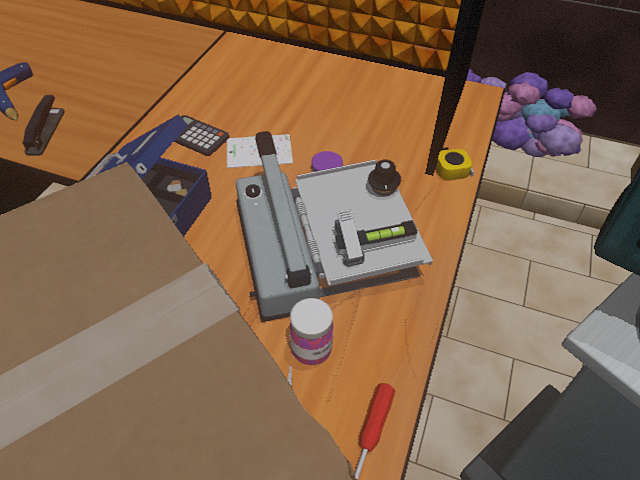

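>>> apply_moves:
  deltas:
    - [[0.557, -0.691, 0.03, 0, 0, -13.5, -1], [0.557, -0.691, 0.03, 0, 0, -13.5, -1], [0.557, -0.691, 0.03, 0, 0, -13.5, -1], [0.557, -0.691, 0.03, 0, 0, -13.5, -1], [0.557, -0.691, 0.03, 0, 0, -13.5, -1], [0.557, -0.691, 0.03, 0, 0, -13.5, -1], [0.557, -0.691, 0.03, 0, 0, -13.5, -1], [0.557, -0.691, 0.03, 0, 0, -13.5, -1], [0.557, -0.691, 0.03, 0, 0, -13.5, -1], [0.557, -0.691, 0.03, 0, 0, -13.5, -1], [0.557, -0.691, 0.03, 0, 0, -13.5, -1], [0.557, -0.691, 0.03, 0, 0, -13.5, -1], [0.557, -0.691, 0.03, 0, 0, -13.5, -1], [0.557, -0.691, 0.03, 0, 0, -13.5, -1], [0.557, -0.691, 0.03, 0, 0, -13.5, -1], [0.557, -0.691, 0.03, 0, 0, -13.5, -1], [0.557, -0.691, 0.03, 0, 0, -13.5, -1], [0.557, -0.691, 0.03, 0, 0, -13.5, -1]]

```text
time: 3.05
tcp_pos: [0.4711, 0.3276, 0.1644]
tcp_rot: [0.663, 3.07, 0.001]
wrist_force: [-0.1, -1.0, 0.0]
grip_width: -0.001
grip_force: 0.0
```

```bash
python3 - <<'E'
from h import *
f,o=marks('wrist',['keeper_tab','knob_grip','vial_middle'])
print(f['T_tool_cam'].round(3).tolist(),f['K'].round(0).tolist())
cv2.imwrite('pics/w1.png',f['frame'])
E
```

```text
wrist keeper_tab [0.469  0.3305 0.1   ] 0.98
wrist knob_grip [0.5184 0.2028 0.0923] 0.76
wrist vial_middle [0.4363 0.2831 0.0812] 0.95
[[0.0, -0.949, -0.315, 0.082], [1.0, 0.0, 0.0, 0.001], [0.0, -0.315, 0.949, -0.179], [0.0, 0.0, 0.0, 1.0]] [[350.0, 0.0, 313.0], [0.0, 350.0, 236.0], [0.0, 0.0, 1.0]]
```

View pics/w1.png

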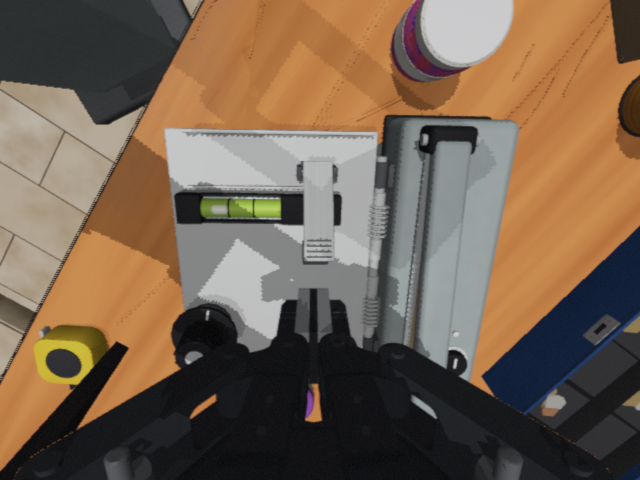

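>>> apply_moves:
  deltas:
    - [[-0.004, 0, 0.03, 0, 0, 0, -1], [-0.004, 0, 0.055, 0, 0, 0, -1], [-0.004, 0, 0.062, 0, 0, 0, -1], [-0.004, 0, 0.066, 0, 0, 0, -1], [-0.005, 0, 0.07, 0, 0, 0, -1], [-0.006, 0, 0.074, 0, 0, 0, -1], [-0.007, 0, 0.078, 0, 0, 0, -1], [-0.008, 0, 0.08, 0, 0, 0, -1], [-0.008, 0, 0.08, 0, 0, 0, -1]]

```text
time: 4.38
tcp_pos: [0.4783, 0.3256, 0.0834]
tcp_rot: [-0.661, -3.071, 0.001]
wrist_force: [0.4, 0.2, 0.8]
grip_width: 0.003
grip_force: 0.0
```

>>> apply_moves:
  deltas:
    - [[0, 0, 0.001, 0, 0, 0, -1], [0, 0, 0.002, 0, 0, 0, -1], [0, 0, 0.003, 0, 0, 0, -1], [0, 0, 0.004, 0, 0, 0, -1], [0, 0, 0.005, 0, 0, 0, -1], [0, 0, 0.005, 0, 0, 0, -1]]

```text
time: 5.12
tcp_pos: [0.4782, 0.3257, 0.0784]
tcp_rot: [-0.66, -3.071, 0.0]
wrist_force: [-0.3, 0.1, 0.2]
grip_width: -0.0
grip_force: 0.0
```

```bash
python3 - <<'E'
from h import *
f,o=marks('scene',['keeper_tab'])
f,o=marks('wrist',['keeper_tab','vial_middle'])
cv2.imwrite('pics/w2.png',f['frame'])
E
```

```text
scene keeper_tab [0.4705 0.3304 0.1011] 0.97
wrist keeper_tab [0.4717 0.3324 0.1033] 0.84
wrist vial_middle [0.4342 0.2813 0.081 ] 0.61
```

View pics/w2.png

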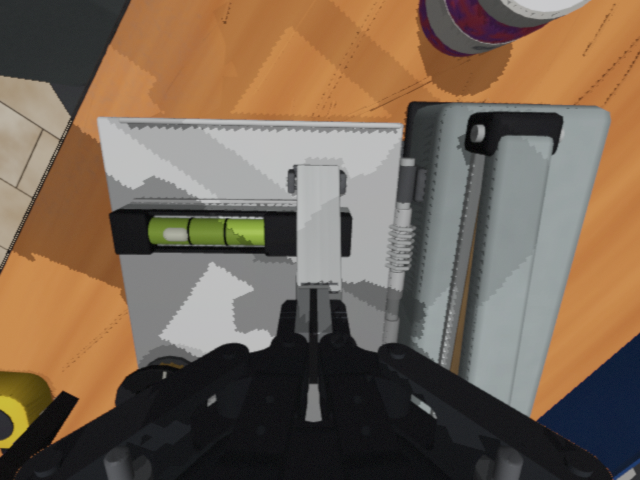

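```bash
python3 - <<'E'
from h import *
st=manip.get_state(); f=vision.grab_frame('wrist'); K=f['K']
for v in list(range(160,330,8)):
    u=318; z=f['range_z'][v,u]
    p=world(f,z*np.linalg.inv(K)@[u,v,1],st); 
    d=p[:2]-st['tcp_pos'][:2]; print(v,p.round(4),'ey',round(d@[-.911,.413],4),'ex',round(d@[.413,.911],4))
E
```

```text
160 [0.4252 0.3539 0.0521] ey 0.06 ex 0.0037
168 [0.4265 0.3529 0.0761] ey 0.0585 ex 0.0034
176 [0.43   0.3514 0.078 ] ey 0.0547 ex 0.0034
184 [0.4333 0.3499 0.0809] ey 0.0511 ex 0.0033
192 [0.4368 0.3483 0.082 ] ey 0.0472 ex 0.0033
200 [0.4399 0.3468 0.0854] ey 0.0438 ex 0.0033
208 [0.4434 0.3453 0.0868] ey 0.04 ex 0.0033
216 [0.4468 0.3437 0.0883] ey 0.0362 ex 0.0033
224 [0.4503 0.3422 0.0894] ey 0.0324 ex 0.0033
232 [0.4533 0.3408 0.0922] ey 0.0291 ex 0.0033
240 [0.4565 0.3393 0.0943] ey 0.0256 ex 0.0033
248 [0.4596 0.3379 0.0965] ey 0.0222 ex 0.0033
256 [0.4628 0.3365 0.0983] ey 0.0187 ex 0.0033
264 [0.466 0.335 0.1  ] ey 0.0151 ex 0.0033
272 [0.469  0.3336 0.1022] ey 0.0118 ex 0.0033
280 [0.472  0.3323 0.1041] ey 0.0085 ex 0.0033
288 [0.4749 0.331  0.1064] ey 0.0053 ex 0.0033
296 [0.4695 0.3331 0.1253] ey 0.0111 ex 0.003
304 [0.469  0.3332 0.1329] ey 0.0116 ex 0.0029
312 [0.4688 0.3332 0.1394] ey 0.0117 ex 0.0028
320 [0.4693 0.3329 0.1443] ey 0.0112 ex 0.0027
328 [0.4687 0.3331 0.1505] ey 0.0119 ex 0.0027
```

>>> apply_moves:
  deltas:
    - [[-0.004, 0, -0.01, 0, 0, 0, -1], [-0.004, 0, -0.05, 0, 0, 0, -1], [0.012, 0.003, -0.05, 0, 0, 0, -1], [0.014, 0.003, -0.05, 0, 0, 0, -1], [0.014, 0.003, -0.04, 0, 0, 0, -1], [0.014, 0.003, -0.036, 0, 0, 0, -1], [0.014, 0.003, -0.034, 0, 0, 0, -1], [0.014, 0.003, -0.034, 0, 0, 0, -1]]

```text
time: 6.42
tcp_pos: [0.4667, 0.3339, 0.1119]
tcp_rot: [-0.661, -3.071, 0.001]
wrist_force: [0.6, -0.5, 0.0]
grip_width: -0.002
grip_force: 0.0
```

```bash
python3 - <<'E'
from h import *
st=manip.get_state();print(st['tcp_pos'],st['wrist_force'])
f,o=marks('wrist',['keeper_tab'])
g=vision.grab_frame('scene')
a=f['frame'][140:340,220:420]; b=g['frame'][180:280,300:400]
cv2.imwrite('pics/w3.png',np.hstack([cv2.resize(a,(400,400)),cv2.resize(b,(400,400),interpolation=2)]))
E
```

```text
[0.46670724 0.33391932 0.11192861] [ 0.60038263 -0.47532695  0.00318873]
wrist keeper_tab [0.4699 0.3303 0.1025] 0.63
```

View pics/w3.png

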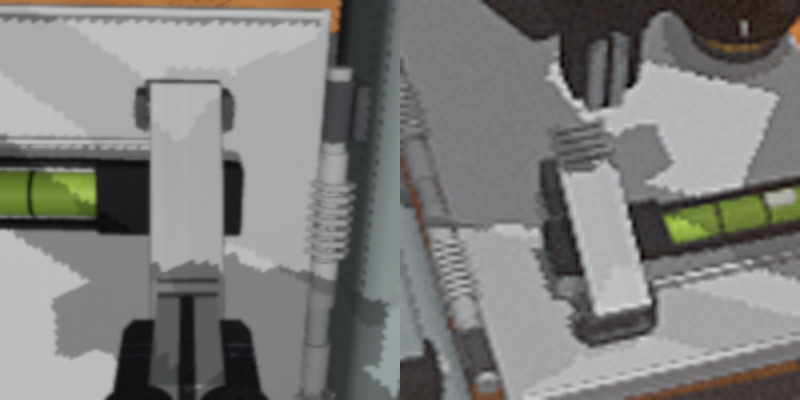

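>>> apply_moves:
  deltas:
    - [[0, 0, 0.004, 0, 0, 0, -1], [0, 0, 0.008, 0, 0, 0, -1], [0, 0, 0.012, 0, 0, 0, -1], [0, 0, 0.016, 0, 0, 0, -1], [0, 0, 0.016, 0, 0, 0, -1]]

```text
time: 7.2
tcp_pos: [0.4665, 0.334, 0.0959]
tcp_rot: [-0.66, -3.071, 0.001]
wrist_force: [-0.1, 0.3, -0.2]
grip_width: 0.001
grip_force: 0.0
```

>>> apply_moves:
  deltas:
    - [[0, 0, 0.003, 0, 0, 0, -1], [0, 0, 0.006, 0, 0, 0, -1], [0, 0, 0.009, 0, 0, 0, -1], [0, 0, 0.011, 0, 0, 0, -1]]

```text
time: 7.7
tcp_pos: [0.4667, 0.3341, 0.0853]
tcp_rot: [-0.66, -3.071, 0.0]
wrist_force: [-0.2, -0.7, 0.0]
grip_width: -0.002
grip_force: 0.0
```

```bash
python3 - <<'E'
from h import *
st=manip.get_state();print(st['tcp_pos'],st['wrist_force'])
f,o=marks('wrist',['keeper_tab']); K=f['K']
for v in range(170,320,10):
    u=313; z=f['range_z'][v,u]
    p=world(f,z*np.linalg.inv(K)@[u,v,1],st); 
    d=p[:2]-st['tcp_pos'][:2]; print(v,'z',p[2].round(4),'ey',round(d@[-.911,.413],4))
g=vision.grab_frame('scene')
a=f['frame'][140:340,220:420]; b=g['frame'][180:280,300:400]
cv2.imwrite('pics/w4.png',np.hstack([cv2.resize(a,(400,400)),cv2.resize(b,(400,400),interpolation=2)]))
E
```

```text
[0.46670273 0.33412835 0.08526662] [-0.18091304 -0.65479905  0.02502925]
wrist keeper_tab [0.47   0.3297 0.1042] 0.67
170 z 0.0513 ey 0.0533
180 z 0.0511 ey 0.0472
190 z 0.0761 ey 0.0458
200 z 0.0784 ey 0.0408
210 z 0.0812 ey 0.0359
220 z 0.0841 ey 0.0311
230 z 0.0864 ey 0.0262
240 z 0.088 ey 0.0211
250 z 0.0915 ey 0.0168
260 z 0.0944 ey 0.0122
270 z 0.0973 ey 0.0078
280 z 0.0998 ey 0.0032
290 z 0.1267 ey 0.0113
300 z 0.1367 ey 0.0118
310 z 0.1449 ey 0.012
```

View pics/w4.png

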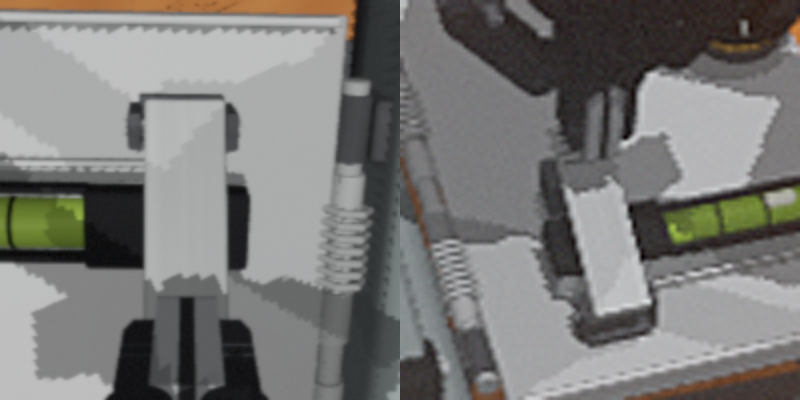

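```bash
python3 - <<'E'
from h import *
st=manip.get_state(); print(st['tcp_pos'],st['grip_width'])
for c in('scene','top'):
    f=vision.grab_frame(c)
    K=f['K']; p=K@(f['R']@st['tcp_pos']+f['t']); print(c,'tcp px',p[:2]/p[2], 'z',p[2])
    v,u=np.mgrid[:480,:640]; Z=f['range_z']
    P=np.stack([(u-K[0,2])*Z/K[0,0],(v-K[1,2])*Z/K[1,1],Z],-1).reshape(-1,3)
    W=((P-f['t'])@f['R']).reshape(480,640,3)
    d=W[...,:2]-st['tcp_pos'][:2]; m=(np.hypot(d[...,0],d[...,1])<.035)&(Z>0)
    ey=d@[-.911,.413]
    z=W[...,2][m]; print(np.histogram(z,bins=np.arange(.04,.2,.01)))
    if c=='scene':
        for vv in range(200,228,2): print(vv,[tuple(W[vv,uu].round(3).tolist()) for uu in (346,350,354)])
E
```

```text
[0.46672676 0.33413721 0.08539801] 0.004171439825233394
scene tcp px [346.56222485 231.40708827] z 0.8502597650633608
(array([138, 262, 104, 262, 170, 191, 108,   4,  26,  93,  88,  84, 116,
       319, 148]), array([0.04, 0.05, 0.06, 0.07, 0.08, 0.09, 0.1 , 0.11, 0.12, 0.13, 0.14,
       0.15, 0.16, 0.17, 0.18, 0.19]))
200 [(0.459, 0.347, 0.17), (0.456, 0.342, 0.169), (0.455, 0.335, 0.166)]
202 [(0.458, 0.348, 0.168), (0.458, 0.34, 0.162), (0.457, 0.333, 0.159)]
204 [(0.459, 0.347, 0.162), (0.457, 0.34, 0.159), (0.455, 0.334, 0.157)]
206 [(0.463, 0.342, 0.151), (0.458, 0.339, 0.153), (0.456, 0.333, 0.15)]
208 [(0.463, 0.342, 0.147), (0.458, 0.339, 0.15), (0.455, 0.334, 0.148)]
210 [(0.462, 0.342, 0.144), (0.457, 0.339, 0.146), (0.454, 0.334, 0.145)]
212 [(0.463, 0.341, 0.138), (0.458, 0.339, 0.141), (0.456, 0.332, 0.138)]
214 [(0.462, 0.342, 0.135), (0.457, 0.339, 0.137), (0.455, 0.333, 0.134)]
216 [(0.462, 0.342, 0.131), (0.458, 0.338, 0.131), (0.454, 0.333, 0.131)]
218 [(0.463, 0.341, 0.125), (0.457, 0.338, 0.127), (0.455, 0.332, 0.126)]
220 [(0.472, 0.332, 0.106), (0.468, 0.327, 0.107), (0.499, 0.287, 0.052)]
222 [(0.471, 0.332, 0.102), (0.467, 0.328, 0.102), (0.465, 0.321, 0.1)]
224 [(0.468, 0.335, 0.102), (0.468, 0.327, 0.097), (0.462, 0.323, 0.099)]
226 [(0.468, 0.335, 0.097), (0.462, 0.332, 0.1), (0.459, 0.327, 0.1)]
top tcp px [337.2602712  267.95620592] z 0.8267232646503524
(array([ 7, 97,  4,  8, 47,  2,  0,  0,  0,  0,  0,  0,  0,  0,  1]), array([0.04, 0.05, 0.06, 0.07, 0.08, 0.09, 0.1 , 0.11, 0.12, 0.13, 0.14,
       0.15, 0.16, 0.17, 0.18, 0.19]))
```

>>> apply_moves:
  deltas:
    - [[0, 0, 0.01, 0, 0, 0, -1], [-0.003, 0, 0.018, 0, 0, 0, -1], [-0.003, 0, 0.022, 0, 0, 0, -1], [-0.004, 0, 0.026, 0, 0, 0, -1], [-0.005, 0, 0.03, 0, 0, 0, -1], [-0.006, 0, 0.034, 0, 0, 0, -1], [-0.006, 0, 0.034, 0, 0, 0, -1]]

```text
time: 8.82
tcp_pos: [0.4726, 0.3318, 0.052]
tcp_rot: [0.66, 3.071, 0.0]
wrist_force: [-0.5, 0.0, 2.0]
grip_width: 0.0
grip_force: 1.2
```

Contact at last (2 N): the real tips sit about 39 mm behind the reported TCP.

>>> apply_moves:
  deltas:
    - [[0, 0, 0.002, 0, 0, 0, -1], [0, 0, 0.004, 0, 0, 0, -1], [0, 0, 0.006, 0, 0, 0, -1], [0, 0, 0.007, 0, 0, 0, -1], [0, 0, 0.007, 0, 0, 0, -1]]

```text
time: 9.45
tcp_pos: [0.4716, 0.3317, 0.0438]
tcp_rot: [-0.66, -3.07, 0.001]
wrist_force: [-0.4, 0.3, -0.1]
grip_width: -0.001
grip_force: 0.0
```

>>> apply_moves:
  deltas:
    - [[0, 0, 0.002, 0, 0, 0, -1], [0, 0, 0.004, 0, 0, 0, -1], [0, 0, 0.006, 0, 0, 0, -1], [0, 0, 0.006, 0, 0, 0, -1]]

```text
time: 9.95
tcp_pos: [0.472, 0.3311, 0.0408]
tcp_rot: [0.66, 3.071, -0.002]
wrist_force: [-3.9, -5.0, 13.2]
grip_width: 0.005
grip_force: 6.3
```

>>> apply_moves:
  deltas:
    - [[0, 0, -0.05, 0, 0, 0, -1], [0, 0, -0.08, 0, 0, 0, -1], [0, 0, -0.08, 0, 0, 0, -1], [0, 0, -0.08, 0, 0, 0, -1], [0, 0, -0.08, 0, 0, 0, -1]]

```text
time: 10.58
tcp_pos: [0.471, 0.3311, 0.1161]
tcp_rot: [-0.66, -3.068, 0.005]
wrist_force: [0.3, -0.3, -0.5]
grip_width: -0.001
grip_force: 0.0
```

```bash
python3 - <<'E'
from h import *
st=manip.get_state();print(st['tcp_pos'],st['q'],st['wrist_force'])
f,o=marks('wrist',['keeper_tab','knob_grip','vial_middle','foot_knob'])
f,o=marks('scene',['keeper_tab','knob_grip','foot_knob'])
f,o=marks('top',['keeper_tab','knob_grip','foot_knob'])
E
```

```text
[0.47100861 0.33110581 0.11606394] [ 5.14260142e-01  1.74958703e-01  1.42692270e+00 -1.45020752e-05
  1.54420858e+00 -6.33014252e-01] [ 0.34091565 -0.30321635 -0.45760308]
wrist keeper_tab [0.4847 0.3248 0.0792] 0.82
wrist knob_grip none
wrist vial_middle [0.4338 0.2838 0.0787] 0.57
wrist foot_knob [0.5205 0.2004 0.0727] 0.84
scene keeper_tab [0.4816 0.325  0.0788] 0.84
scene knob_grip [0.5231 0.2007 0.0932] 0.96
scene foot_knob [0.5191 0.1942 0.0573] 0.74
top keeper_tab none
top knob_grip [0.5226 0.1954 0.0958] 0.71
top foot_knob [0.5211 0.1973 0.0781] 0.57
```

>>> apply_moves:
  deltas:
    - [[-0.101, -0.099, 0, 0, 0, 5, 1], [-0.101, -0.099, 0, 0, 0, 5, 1], [-0.101, -0.099, 0, 0, 0, 5, 1], [-0.101, -0.099, 0, 0, 0, 5, 1], [-0.101, -0.099, 0, 0, 0, 5, 1], [-0.101, -0.099, 0.01, 0, 0, 5, 1], [-0.101, -0.099, 0.02, 0, 0, 5, 1], [-0.101, -0.099, 0.02, 0, 0, 5, 1], [-0.101, -0.099, 0.02, 0, 0, 5, 1]]

```text
time: 12.35
tcp_pos: [0.5235, 0.2001, 0.0984]
tcp_rot: [-1.896, -2.505, 0.001]
wrist_force: [0.0, -0.7, 0.7]
grip_width: 0.999
grip_force: 0.0
```

```bash
python3 - <<'E'
from h import *
st=manip.get_state();print(st['tcp_pos'],st['q'],st['grip_width'])
f,o=marks('wrist',['knob_grip','foot_knob','foot_plate'])
g=vision.grab_frame('scene')
r=spotter.mark_of(g,'vial_middle'); print(r and (r[0]['p'],world(g,r[0]['at'])))
b=g['frame'][140:290,290:440]
cv2.imwrite('pics/w5.png',np.hstack([f['frame'][::2,::2][:, :],cv2.resize(b,(480,480),interpolation=2)[:240]]) if 0 else np.hstack([cv2.resize(f['frame'],(400,300)),cv2.resize(b,(400,400),interpolation=2)[50:350]]))
E
```

```text
[0.5235213  0.20008892 0.09837657] [ 2.63946661e-01  1.48201036e-01  1.49339052e+00 -6.47177167e-05
  1.50036390e+00 -1.13332987e-02] 0.9991293656794977
wrist knob_grip [0.5198 0.2037 0.0941] 0.86
wrist foot_knob [0.5223 0.1973 0.0741] 0.7
wrist foot_plate none
(0.75, array([0.43480965, 0.28177387, 0.07767723]))
```

View pics/w5.png

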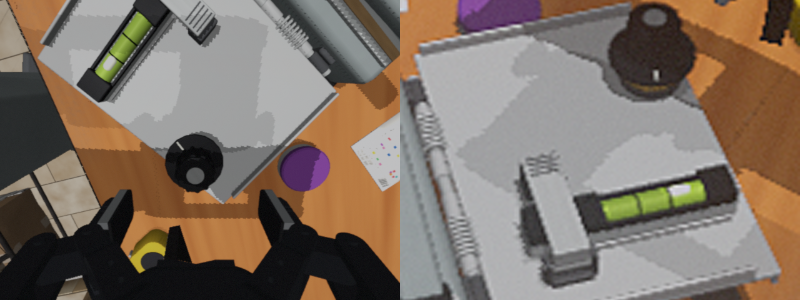

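>>> apply_moves:
  deltas:
    - [[0, 0, 0.03, 0, 0, 0, 1], [0, 0, 0.05, 0, 0, 0, 1], [0, 0, 0.057, 0, 0, 0, 1], [0, 0, 0.062, 0, 0, 0, 1], [0, 0, 0.062, 0, 0, 0, 1], [0, 0, 0.062, 0, 0, 0, -1], [0, 0, 0.062, 0, 0, 0, -1], [0, 0, 0.062, 0, 0, 0, -1], [0, 0, 0.062, 0, 0, 0, -1], [0, 0, 0.062, 0, 0, 0, -1]]
  force: 60

```text
time: 13.9
tcp_pos: [0.5214, 0.1991, 0.0369]
tcp_rot: [-1.895, -2.503, 0.007]
wrist_force: [-6.5, -3.5, 3.6]
grip_width: 0.368
grip_force: 60.0
```

```bash
python3 - <<'E'
from h import *
st=manip.get_state();print(st['tcp_pos'],st['wrist_force'],st['grip_width'],st['grip_force'])
f=vision.grab_frame('wrist')
g=vision.grab_frame('scene')
b=g['frame'][140:290,290:440]
cv2.imwrite('pics/w6.png',np.hstack([cv2.resize(f['frame'],(400,300)),cv2.resize(b,(400,400),interpolation=2)[50:350]]))
E
```

```text
[0.52141356 0.19909467 0.03694174] [-6.48010734 -3.46086169  3.64030289] 0.3679258314032298 60.0274033907408
```

View pics/w6.png

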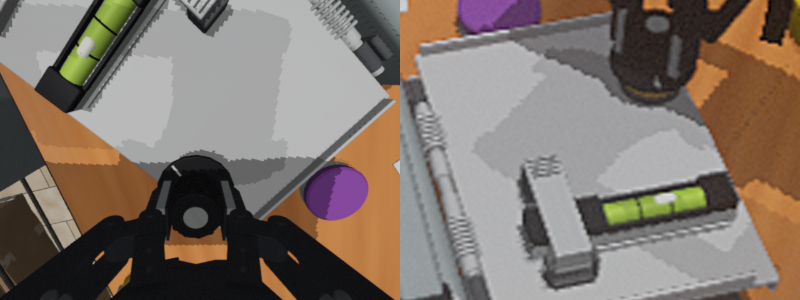

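>>> apply_moves:
  deltas:
    - [[0, -0.002, 0.003, 0, 0, 0, -1], [0, -0.002, 0.006, 0, 0, 0, -1], [0, -0.002, 0.008, 0, 0, 0, -1], [0, -0.002, 0.008, 0, 0, 0, -1]]
  force: 60

```text
time: 14.5
tcp_pos: [0.5215, 0.1986, 0.0325]
tcp_rot: [1.896, 2.503, -0.001]
wrist_force: [-8.9, -6.4, 15.1]
grip_width: 0.366
grip_force: 62.9
```

>>> apply_moves:
  deltas:
    - [[0, -0.003, 0, 0, 0, 0, -1], [0, -0.003, 0, 0, 0, 0, -1], [0, -0.003, 0, 0, 0, 0, -1], [0, -0.003, 0, 0, 0, 0, -1], [0, -0.003, 0, 0, 0, 0, -1], [0, -0.003, 0, 0, 0, 0, -1]]

```text
time: 15.25
tcp_pos: [0.5215, 0.1985, 0.0326]
tcp_rot: [1.894, 2.5, 0.007]
wrist_force: [-1.1, -2.4, 10.7]
grip_width: 0.37
grip_force: 61.7
```

```bash
cat > bub.py <<'E'
from h import *
def bubble(cam,save=None):
    st=manip.get_state(); f=vision.grab_frame(cam); im=f['frame']; h=cv2.cvtColor(im,cv2.COLOR_BGR2HSV)
    g=cv2.inRange(h,(28,90,60),(50,255,255))
    n,l,s,c=cv2.connectedComponentsWithStats(cv2.morphologyEx(g,cv2.MORPH_CLOSE,np.ones((9,9)))); i=1+s[1:,4].argmax()
    pts=np.argwhere(l==i)[:,::-1].astype(np.int32); hull=cv2.convexHull(pts); m=np.zeros(g.shape,np.uint8); cv2.fillConvexPoly(m,hull,255)
    P=np.argwhere(m>0)[:,::-1]; iK=np.linalg.inv(f['K'])
    # intersect pixel rays with plane z=0.072
    def xy(p):
        d=np.c_[p,np.ones(len(p))]@iK.T
        if cam=='wrist':
            T=f['T_tool_cam']; R=Rn.from_rotvec(st['tcp_rot']).as_matrix(); A=R@T[:3,:3]; o=R@T[:3,3]+st['tcp_pos']
        else: A=f['R'].T; o=-A@f['t']
        d=d@A.T; return o+d*((.071-o[2])/d[:,2])[:,None]
    W=xy(P)[:,:2]; t=W@[.413,.911]; 
    H=h[P[:,1],P[:,0]]; wh=(H[:,1]<80)&(H[:,2]>140); dk=H[:,2]<70
    print(cam,'vial t',np.percentile(t,[1,99]).round(4),'mid',W.mean(0).round(4),'bubble t',t[wh].mean().round(4),wh.sum(),'extent',np.percentile(t[wh],[5,95]).round(4))
    w=W@[-.911,.413]; mid=np.abs(w-np.median(w))<.004; b=np.arange(t.min(),t.max(),.0015)
    V=[(round(x,4),int(H[mid&(t>=x)&(t<x+.0015),2].mean()),int(H[mid&(t>=x)&(t<x+.0015),1].mean())) for x in b if (mid&(t>=x)&(t<x+.0015)).any()]
    print(' '.join(f'{a:.4f}:{v}/{s_}' for a,v,s_ in V))
    if save: cv2.imwrite(save,im)
if __name__=='__main__':
    s=manip.get_state(); print(s['time'],s['tcp_pos'],s['q'][5],s['wrist_force'])
    for c in('wrist','scene'): bubble(c)
E
python3 bub.py
```

```text
15.25 [0.52149047 0.19854411 0.03262711] -0.010946562317923646 [-1.08365481 -2.39307153 10.71362506]
wrist vial t [0.4067 0.4647] mid [0.4369 0.2803] bubble t 0.4525 751 extent [0.4471 0.458 ]
0.4054:144/148 0.4069:168/151 0.4084:170/150 0.4099:170/150 0.4114:170/150 0.4129:171/150 0.4144:170/150 0.4159:170/149 0.4174:171/149 0.4189:172/149 0.4204:170/149 0.4219:164/151 0.4234:162/152 0.4249:121/150 0.4264:80/139 0.4279:152/154 0.4294:153/153 0.4309:153/153 0.4324:153/153 0.4339:154/153 0.4354:154/152 0.4369:154/152 0.4384:154/152 0.4399:154/152 0.4414:154/152 0.4429:154/152 0.4444:87/131 0.4459:124/81 0.4474:159/63 0.4489:160/58 0.4504:160/58 0.4519:161/57 0.4534:160/57 0.4549:160/57 0.4564:160/68 0.4579:161/109 0.4594:164/148 0.4609:154/154 0.4624:148/157 0.4639:142/159
scene vial t [0.4054 0.4666] mid [0.4288 0.2844] bubble t 0.4518 31 extent [0.4459 0.4574]
0.4039:119/129 0.4054:165/150 0.4069:195/152 0.4084:190/150 0.4099:190/150 0.4114:189/153 0.4129:190/150 0.4144:191/150 0.4159:190/148 0.4174:184/153 0.4189:178/151 0.4204:174/151 0.4219:179/151 0.4234:155/147 0.4249:106/120 0.4264:150/146 0.4279:175/155 0.4294:176/148 0.4309:175/148 0.4324:177/147 0.4339:170/152 0.4354:172/151 0.4369:172/150 0.4384:172/152 0.4399:177/145 0.4414:179/146 0.4429:158/151 0.4444:136/109 0.4459:154/77 0.4474:178/88 0.4489:180/94 0.4504:179/88 0.4519:179/88 0.4534:186/86 0.4549:193/80 0.4564:188/113 0.4579:185/146 0.4594:185/151 0.4609:186/150 0.4624:187/145 0.4639:198/146 0.4654:152/126 0.4669:86/56
```

>>> apply_moves:
  deltas:
    - [[0, 0, 0, 0, 0, 0.8, -1], [0, 0, 0, 0, 0, 1.6, -1], [0, 0, 0, 0, 0, 2.4, -1], [0, 0, 0, 0, 0, 3.2, -1], [0, 0, 0, 0, 0, 4.0, -1], [0, 0, 0, 0, 0, 4.8, -1], [0, 0, 0, 0, 0, 5.6, -1], [0, 0, 0, 0, 0, 6.0, -1], [0, 0, 0, 0, 0, 6.0, -1]]

```text
time: 16.48
tcp_pos: [0.5229, 0.1985, 0.0326]
tcp_rot: [2.892, 1.218, 0.014]
wrist_force: [2.0, -2.8, 8.2]
grip_width: 0.366
grip_force: 61.0
```

```bash
python3 bub.py | cut -c1-200
```

```text
16.475 [0.52289447 0.19848534 0.03263787] 1.0368432765632676 [ 1.97880648 -2.77522889  8.24153754]
wrist vial t [0.4065 0.4671] mid [0.4397 0.2825] bubble t 0.4447 421 extent [0.4391 0.4502]
0.4048:113/138 0.4063:167/149 0.4078:174/149 0.4093:175/148 0.4108:175/148 0.4123:176/148 0.4138:174/148 0.4153:176/147 0.4168:176/147 0.4183:176/147 0.4198:176/147 0.4213:172/148 0.4228:165/151 0.424
scene vial t [0.4047 0.4664] mid [0.4296 0.2834] bubble t 0.4431 31 extent [0.4372 0.4488]
0.4031:73/90 0.4046:159/149 0.4061:190/155 0.4076:190/155 0.4091:189/154 0.4106:190/151 0.4121:189/150 0.4136:185/153 0.4151:187/150 0.4166:185/150 0.4181:176/150 0.4196:172/151 0.4211:172/154 0.4226:
```

>>> apply_moves:
  deltas:
    - [[0, 0, 0.001, 0, 0, 0.8, -1], [0, 0, 0.002, 0, 0, 1.6, -1], [0, 0, 0.002, 0, 0, 2.4, -1], [0, 0, 0.002, 0, 0, 3.2, -1], [0, 0, 0.002, 0, 0, 4.0, -1], [0, 0, 0.002, 0, 0, 4.5, -1], [0, 0, 0.002, 0, 0, 4.5, -1], [0, 0, 0.002, 0, 0, 4.5, -1], [0, 0, 0.002, 0, 0, 4.5, -1], [0, 0, 0.002, 0, 0, 4.5, -1], [0, 0, 0.002, 0, 0, 4.5, -1], [0, 0, 0.002, 0, 0, 4.5, -1], [0, 0, 0.002, 0, 0, 4.5, -1], [0, 0, 0.002, 0, 0, 4.5, -1]]

```text
time: 18.32
tcp_pos: [0.5235, 0.1976, 0.0324]
tcp_rot: [3.14, 0.019, 0.018]
wrist_force: [0.7, -4.7, 15.6]
grip_width: 0.369
grip_force: 62.4
```

```bash
python3 bub.py
```

```text
18.325 [0.52351237 0.19758482 0.03236346] 1.8218976172443484 [ 0.739951  -4.7375238 15.6426638]bub.py:17: RuntimeWarning: Mean of empty slice.
  print(cam,'vial t',np.percentile(t,[1,99]).round(4),'mid',W.mean(0).round(4),'bubble t',t[wh].mean().round(4),wh.sum(),'extent',np.percentile(t[wh],[5,95]).round(4))
  ret = ret.dtype.type(ret / rcount)
Traceback (most recent call last):
  File "bub.py", line 24, in <module>
    for c in('wrist','scene'): bubble(c)
                               ~~~~~~^^^
  File "bub.py", line 17, in bubble
    print(cam,'vial t',np.percentile(t,[1,99]).round(4),'mid',W.mean(0).round(4),'bubble t',t[wh].mean().round(4),wh.sum(),'extent',np.percentile(t[wh],[5,95]).round(4))
                                                                                                                                    ~~~~~~~~~~~~~^^^^^^^^^^^^^^
IndexError: index -1 is out of bounds for axis 0 with size 0
```

```bash
sed -i "s/for c in('wrist','scene'): bubble(c)/bubble('scene','pics\/s7.png')/" bub.py; python3 bub.py; python3 -c "
import cv2;i=cv2.imread('pics/s7.png')[140:290,290:440];cv2.imwrite('pics/s7c.png',cv2.resize(i,(600,600),interpolation=2))"
```

```text
18.375 [0.52352209 0.19757436 0.03237481] 1.8218304136895451 [ 0.51080207 -4.60558612 15.363773  ]
scene vial t [0.4039 0.4664] mid [0.4302 0.283 ] bubble t 0.435 30 extent [0.4299 0.4404]
0.4024:71/96 0.4039:143/137 0.4054:189/152 0.4069:195/150 0.4084:189/152 0.4099:188/152 0.4114:189/153 0.4129:191/148 0.4144:190/149 0.4159:174/153 0.4174:171/150 0.4189:173/148 0.4204:174/152 0.4219:176/151 0.4234:126/140 0.4249:104/124 0.4264:154/151 0.4279:167/117 0.4294:186/80 0.4309:186/73 0.4324:179/88 0.4339:183/81 0.4354:185/72 0.4369:190/65 0.4384:185/78 0.4399:175/108 0.4414:176/139 0.4429:152/148 0.4444:107/117 0.4459:160/142 0.4474:180/146 0.4489:172/147 0.4504:170/146 0.4519:176/146 0.4534:188/146 0.4549:191/141 0.4564:185/145 0.4579:187/143 0.4594:186/146 0.4609:190/143 0.4624:187/149 0.4639:196/145 0.4654:150/133 0.4669:89/78
```

View pics/s7c.png

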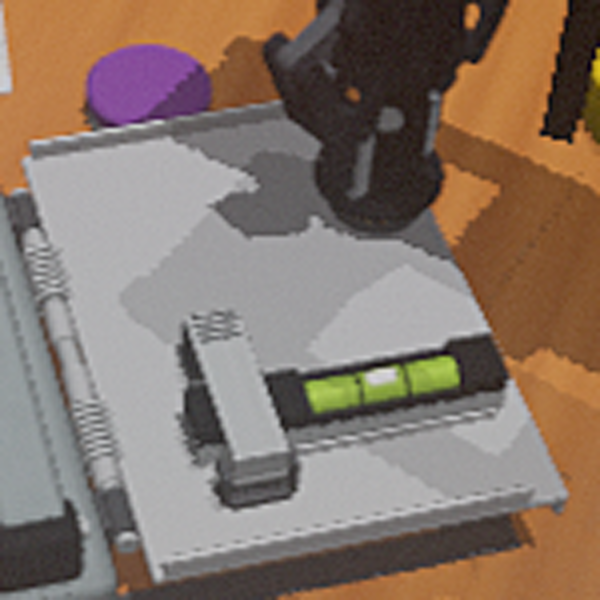

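The picture shows the bubble at (381, 377), midway between the vial's lines at about (358, 385) and (405, 378). The keeper is shut, and the knob is gripped and pressed with about 15 N.

```bash
python3 -c "
from h import *
print(workorder.job_done())"
```

```text
the job is handed in; nothing more can be done
None
```

I handed the job in with the keeper snapped shut, the foot pressed onto its plate at about 15 N with the knob still gripped, and the bubble centred to within about 0.5 mm; I don't have the judge's verdict.

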